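Clamp the power bank in the desk dock until the cap clicks

ROBOT

A 6-joint arm with a two-finger parallel gripper is mounted at the origin on the work surface. World frame = base frame: x ahead of the robot, y to its left, z up, the work surface at z = 0. Lengths are in mm, angles in degrees, forces in N, time in s.
With the tool pointing down it reaches from about 350 to 850 mm from the base axis. Payload 8.1 kg.
Tool frame: the origin (TCP) lies midway between the tips of the shut fingers; the grasp point (between the pads) lies 19 mm behind it (r.grip_point_offset is the distance from the TCP to the grasp point, in mm); z points along the fingers, y is the line along which they close (so a half turn about z gives the same grasp; the last joint's range is limited). The gripper opens to 85 mm and grips with 20 to 120 N. Pads are 22 mm wide; open, the fingers measure 114 mm over their backs; the gripper's body (76 mm by 85 mm) begins 54 mm behind the grasp point. The pads swing forward as they close: fully open they stand 13 mm farther back than shut.
Start: joints at [63.919, 7.471, 85.268, -0, 87.261, -4.893], TCP at [216.836, 559.453, 231.292] pointing down, gripper open.
Joint ranges: [-169.43, 169.43], [-51.17, 129.36], [1.28, 143.12], [-76.62, 256.62], [0, 156.53], [-152.29, 152.29]. Speed limits (degrees/s): [136.94, 136.94, 159.86, 180, 180, 180].

INTERFACE

Orientations are given as [roll, pitch, yaw] about the fixed x, y, z axes, in that order (R = Rz(yaw) Ry(pitch) Rx(roll)).
In Python, from bench import r gives the robot as it stands.
- The arm moves only by the shell command python3 -m inch 'ROWS' [FORCE]. ROWS is JSON, one flat list of numbers, 7 for each row, row after row: the shift along the world's x, y, z in m, then the turn, a rotation vector about the world's x, y, z in degrees, then the closure in counts, from 0 (fully open) to 255 (shut). A call has 1 to 10 rows; each row shifts and turns the commanded pose from where the row before left it; what a row does not reach is not made up. A row lasts 1/10 s, in which the tool goes at most 50 mm and 8.59 degrees, less where a joint would pass 70% of its speed; a pose out of reach is approached as far as the arm can. A call with a gripper value outside its range is refused whole. The fingers move at their own pace and stop on an object; FORCE is the grip in N (left out, the last holds). Time passes only in rows, so rows that do not move let the fingers close. It gives the time, the measured TCP pose, the force and the opening at its end, in the units of the state.
- r.sense(): the state, without advancing time (a new reading comes with each control period).
- r.snapshot(name): name is "side" or "top" or "wrist"; returns (picture, depth): 400x640x3 uint8, red, green, blue; 400x640 float32, mm along the optical axis (not along the pixel's ray), 0 where there is no reading.
- r.get_calibration(name): a dict with "fovy" (degrees; the focal length in pixels is half the picture's height over the tangent of half this angle, whatever the lens; pixels are square), "cx", "cy" (the principal point, pixels), "position" and "rotation" of the camera in the world; the wrist camera has in their place "tool_from_camera" (4x4, takes a point from camera to tool coordinates, whose origin is the TCP and whose axes are the flange's). Camera axes: x right, y up, looking along -z (the intrinsics and any distortion apply to the point x, -y, -z); pixel columns grow to the right and rows downward; lengths in mm; the calibration is good to about 2 mm. A picture is of the moment at which its call begins: read the wrist's pose just before it. get_calibration takes no time and is no camera call.
- r.hand_in(): hands the job in, once; it reports no verdict.
The state is a dict: "time": time; "joint_pos": joint angles; "qd": joint speeds; "joint_efforts": joint torques, N m; "tool_pos": TCP position; "tcp_rot": TCP orientation; "ft_force": force on the tool from outside, world axes, zero at the start; "wrist_torque": the same for the moment, N m; "finger_gap": finger opening in mm.
Only numpy, scipy, OpenCV 4.12 (cv2) and the standard library are available. Lean on these libraries where they do the work, as an engineer would, in place of code of your own. Each camera call takes 0.05 s, during which the arm holds its last target. There are 200 camera calls.

TASK

Lay the power bank flat in the clamp dock, between the fixed stop and the sliding jaw, setting it down gently, and let go of it. Then turn the dock's ratchet cap clockwise so that the jaw pushes the power bank up against the stop and the cap clicks: stop at that first click, a second one is too much. Leave everything else on the desk where it is.

Things in the scene. Friction and masses are not known exactly. Their poses are not given: they have to be found in the camera images.
- bank_center (a point): centre of the power bank: a plain flat aluminium box with rounded edges, 60 (its x) x 120 (its y) x 16 mm (its z, up), about 0.2 kg, lying loose on the desk; its two ends are equivalent. Take it across its 60 mm width
- bay_stop (a point): foot of the inner face of the dock's fixed stop (black block, 50 mm wide, top 32 mm over the desk), mid-width, on the bay's floor, 10 mm over the desk. +y runs along the bay to the jaw, x across it, z up. The floor is a plate 46 mm wide without side walls: the bank overhangs it 7 mm each side. The bank belongs with its long axis along y: centre finally at x 0, y 60, z 8 mm in this frame
- jaw_face (a point): middle of the face of the sprung pad of the sliding jaw (black, 50 mm wide, 21 mm thick with the pad, 11 to 32 mm over the desk; the pad gives 8 N per mm), facing the stop; axes as bay_stop. At the start 126 to 132 mm from the stop; it comes 5 mm nearer per rad of screw turned clockwise and stays where it is when the cap is let go
- cap_grip (a point): on the upright axis of the ratchet cap, 53 mm over the desk: round black fluted cap, 44 mm across, from 36 to 64 mm over the desk, on a collar 30 mm across; 200 mm along +y from bay_stop. Clockwise from above closes the jaw: about 0.2 N m while it runs, rising to about 0.4 N m when the jaw is blocked, then it rides over a tooth and the torque falls. 2 to 3.7 rad to the click: regrasp
- ratchet_cap (a joint): how far the cap has slipped over its ratchet relative to its screw, rad: within 0.15 of 0 before the first click, each click then adds 0.785 (8 teeth a turn; a tooth's crest is half-way). Slips only clockwise
- eraser: bystander: white eraser in a card sleeve, 22 x 52 x 13 mm, lying beside the dock; origin under its centre
- stapler: bystander: small dark stapler, 30 x 105 x 32 mm, lying beside the dock; origin under its centre
- notes: bystander: pad of plain paper notes, 76 x 76 x 22 mm, near the power bank; origin under its centre
- mouse: bystander: black computer mouse, 104 x 60 x 34 mm; origin under its centre
- mug: bystander: white mug, 80 mm across, 95 mm high, handle to its +y; origin under its centre
Not all that is in view belongs to the job. Of the things shaped like the part that bears bank_center, the aluminium one is meant. Leave any brown look-alike of the part that bears bay_stop alone.

How it is judged (in metres and radians):
On the way, in this order (a step that is already met when the one before it is completed fails the run):
1. the power bank lies flat in the bay between stop and jaw, let go (x of bank_center in the frame of bay_stop between -0.01 and 0.01 m and z of bank_center in the frame of bay_stop between 0.004 and 0.0105 m and angle between the y axis of bank_center and the y axis of bay_stop, either way round below 0.12 rad and angle between bank_center's own z axis and vertical below 0.06 rad and y of bank_center in the frame of bay_stop between 0.055 and 0.078 m and contact force between the fingers and bank below 0.1 N and value of joint ratchet_cap below 0.3 rad), for 0.2 s.
2. the cap has clicked with the jaw pressing the power bank against the stop (x of bank_center in the frame of bay_stop between -0.01 and 0.01 m and z of bank_center in the frame of bay_stop between 0.004 and 0.0105 m and angle between the y axis of bank_center and the y axis of bay_stop, either way round below 0.12 rad and angle between bank_center's own z axis and vertical below 0.06 rad and y of bank_center in the frame of bay_stop between 0.055 and 0.078 m and value of joint ratchet_cap above 0.45 rad and contact force between jaw and bank above 10 N), for 0.1 s.
At the end, for the whole second after the job is handed in: the power bank lies flat in the bay (within 10 mm of its middle line, within 0.12 rad of its axis), against the stop within 3 mm, held by the jaw with more than 10 N; the cap has clicked once (slip 0.45 to 1.2 rad); everything is at rest and let go (all of step 2 and y of bank_center in the frame of bay_stop below 0.063 m and value of joint ratchet_cap below 1.2 rad and linear speed of bank below 0.01 m/s); the robot touches nothing.
It fails at once if the cap clicks a second time (value of joint ratchet_cap above 1.3 rad).
It fails at once if the power bank is pressed down hard on the floor of the bay (over 80 N) (contact force between bank and dock_c0 above 80 N).
It fails at once if a bystander is moved by more than 25 mm (distance of any of eraser, stapler, notes, mouse, mug from where it was at the start of the episode above 0.025 m).
It also fails if it takes over 72 s, if anything falls off the work surface, if the arm or the gripper's body presses on something with over 40 N, if the wrist force passes 120 N, or if a joint passes its speed limit or range.

## Working session

There is one attempt and no reset: what is moved stays moved. The work goes in short steps, Python scripts to look and compute and a shell command to move; the robot and the scene stay as the last step left them, time stands still between calls to the robot, and variables do not carry over. Pictures are saved under pics/ and viewed, on a budget of 10 in all, crops included, one or two more only if the job needs it, and the job is handed in when it is done.

```bash
ls; mkdir -p pics; cat > h.py <<'E'
import numpy as np, cv2
from bench import r
from scipy.spatial.transform import Rotation as R
def cam(name):
    s=r.sense(); im,d=r.snapshot(name); c=r.get_calibration(name)
    if 'position' in c:
        T=np.eye(4); rot=np.array(c['rotation'],float)
        T[:3,:3]=rot if rot.shape==(3,3) else R.from_euler('xyz',rot,degrees=True).as_matrix()
        T[:3,3]=c['position']
    else:
        W=np.eye(4); W[:3,:3]=R.from_euler('xyz',s['tcp_rot'],degrees=True).as_matrix(); W[:3,3]=s['tool_pos']
        T=W@np.array(c['tool_from_camera'])
    return im,d,c,T
def cloud(d,c,T):
    f=200/np.tan(np.radians(c['fovy'])/2)
    v,u=np.mgrid[:400,:640]
    P=np.stack([(u-c['cx'])/f*d,-(v-c['cy'])/f*d,-d],-1)
    P=P@T[:3,:3].T+T[:3,3]; P[d<=0]=np.nan
    return P
def save(n,im): cv2.imwrite('pics/'+n+'.png',im[...,::-1])
E
python3 - <<'E'
from h import *
print(r.sense())
for n in ['top','side','wrist']:
    im,d,c,T=cam(n); save(n+'0',im); print(n,c); np.savez(n+'0.npz',im=im,P=cloud(d,c,T))
E
```

```text
pics
{'time': 0.0, 'joint_pos': array([ 6.39177680e+01,  7.51471930e+00,  8.53313302e+01,  1.74860907e-03,
        8.72622741e+01, -4.89042712e+00]), 'qd': array([ 0.00115308,  0.05574572,  0.06703834, -0.04926803,  0.04994665,
        0.09818385]), 'joint_efforts': array([-1.24177050e-04, -5.69394565e+01, -5.00547266e+01, -1.25049073e-04,
        1.50518690e-02,  1.56270465e-05]), 'tool_pos': array([216.58710446, 558.93527501, 230.22884257]), 'tcp_rot': array([-1.79892220e+02, -1.09747267e-02,  1.58808100e+02]), 'ft_force': array([-0.14899692,  0.19807619, -0.12349005]), 'wrist_torque': array([ 0.00150894,  0.06209256, -0.00946145]), 'finger_gap': 85.56465180784981}
top {'fovy': 50.72331999091558, 'cx': 314.49207179749726, 'cy': 198.44514182929046, 'position': array([ 222.56448897,  -11.17249151, 1224.86889412]), 'rotation': array([ 10.5939469 ,   0.5923673 , -90.50869884])}
side {'fovy': 50.134327651373944, 'cx': 315.2946435333678, 'cy': 201.03694787200246, 'position': array([  -7.98998427, -685.71393942,  666.1804484 ]), 'rotation': array([ 54.16089855,   0.4941981 , -34.59975686])}
wrist {'fovy': 69.35405564443418, 'cx': 321.24368041668885, 'cy': 200.4862296896059, 'tool_from_camera': array([[-8.45738821e-05,  9.48133603e-01,  3.17872087e-01,
         8.26548798e+01],
       [ 9.99999966e-01,  1.58346578e-04, -2.06245957e-04,
         5.74681539e-02],
       [-2.45882679e-04,  3.17872059e-01, -9.48133584e-01,
        -1.43332139e+02],
       [ 0.00000000e+00,  0.00000000e+00,  0.00000000e+00,
         1.00000000e+00]])}
```

View pics/top0.png

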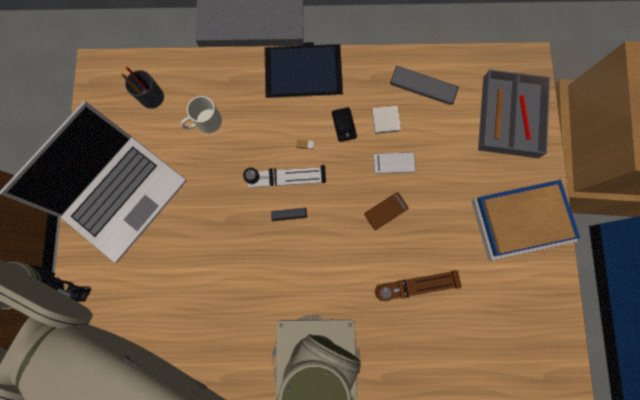

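View pics/side0.png

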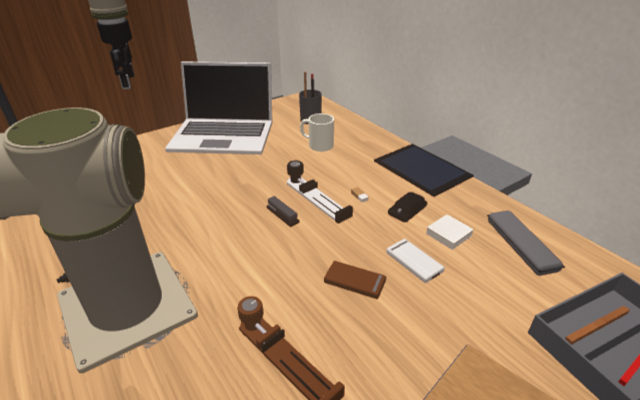

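The top view shows the aluminium bank at (394,162). The dock's cap is at (251,176), its jaw at (273,176) and its stop at (323,174). The stapler is at (289,214), the eraser at (305,145) and the notes at (386,119). The brown dock and brown bank are decoys.

```bash
python3 - <<'E'
from h import *
z=np.load('top0.npz'); P=z['P']
for n,u,v in [('desk',350,280),('cap',251,176),('jaw',273,176),('stop',323,174),('floor',300,176),('bank',394,162),('eraser',305,145),('stapler',289,214),('notes',386,119),('mug',205,115)]:
    print(n,np.nanmedian(P[v-1:v+2,u-1:u+2].reshape(-1,3),0).round(1))
def rect(m,n):
    Q=P[m][:,:2].astype(np.float32); print(n,len(Q),cv2.minAreaRect(Q))
V,U=np.mgrid[:400,:640]
box=lambda a,b,c,d:(U>a)&(U<b)&(V>c)&(V<d)
rect(box(370,420,148,180)&(P[...,2]>8),'bank')
rect(box(240,332,160,192)&(P[...,2]>6),'dock')
rect(box(240,263,160,192)&(P[...,2]>50),'cap')
rect(box(315,332,160,192)&(P[...,2]>22),'stop')
rect(box(266,282,160,192)&(P[...,2]>22),'jaw')
E
```

```text
desk [214.4 -99.6   0.3]
cap [506.3 178.3  65.1]
jaw [516.1 120.7  30.8]
stop [517.4 -26.2  33.7]
floor [518.3  41.8   9.4]
bank [ 555.9 -236.8   16. ]
eraser [612.9  26.2  15.5]
stapler [401.7  72.3  32. ]
notes [ 686.7 -217.7   22.8]
mug [714.1 331.6   6. ]
bank 805 ((555.3206787109375, -237.95516967773438), (61.917572021484375, 121.40737915039062), 2.6947977542877197)
dock 1290 ((520.9461059570312, 86.0246353149414), (254.4855194091797, 88.68594360351562), 89.34153747558594)
cap 205 ((510.0210266113281, 179.98471069335938), (42.53615188598633, 42.205535888671875), 46.27082824707031)
stop 81 ((521.5809936523438, -26.043720245361328), (49.26908493041992, 14.083974838256836), 3.337886095046997)
jaw 108 ((513.205078125, 124.28280639648438), (49.171897888183594, 25.847793579101562), 2.600494623184204)
```

```bash
python3 -m inch '[0.021,-0.038,0,0,0,-8.2,0, 0.021,-0.038,0,0,0,-8.2,0, 0.021,-0.038,0,0,0,-8.2,0, 0.021,-0.038,0,0,0,-8.2,0, 0.021,-0.038,0,0,0,-8.2,0, 0.021,-0.038,0,0,0,-8.2,0, 0.021,-0.038,0,0,0,-8.2,0, 0.021,-0.038,0,0,0,-8.2,0, 0.021,-0.038,0,0,0,0,0, 0.021,-0.038,0,0,0,0,0]'
python3 -m inch '[0.021,-0.038,0,0,0,0,0, 0.021,-0.038,0,0,0,0,0, 0,0,0,0,0,0,0, 0,0,0,0,0,0,0]'
python3 - <<'E'
from h import *
im,d,c,T=cam('wrist'); save('w1',im); np.savez('w1.npz',im=im,P=cloud(d,c,T)); print(r.sense()['tool_pos'],r.sense()['tcp_rot'])
E
```

```text
time: 1.15
tool_pos: [427.2, 177.8, 231.2]
tcp_rot: [180.0, -0.0, 93.2]
ft_force: [1.4, 0.9, -0.2]
finger_gap: 85.4
time: 1.55
tool_pos: [468.8, 102.6, 230.9]
tcp_rot: [-179.9, -0.0, 93.1]
ft_force: [-0.0, 0.8, 0.3]
finger_gap: 85.4
[468.52767772 103.50554725 230.95318633] [-1.79949710e+02 -2.46812642e-02  9.31547076e+01]
```

View pics/w1.png

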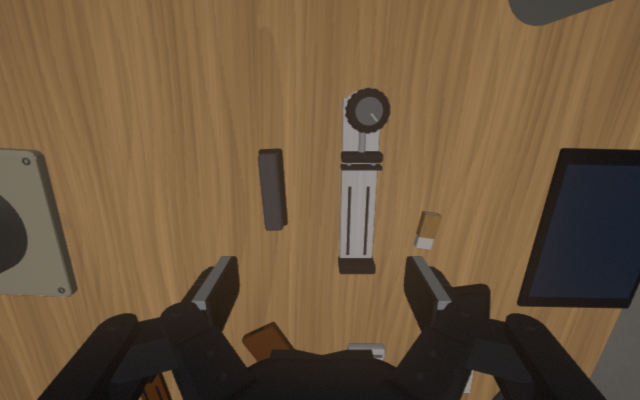

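The wrist view shows the cap at (368,110), the jaw with its pad at (361,160), and the stop at (357,266). The gripper hides most of the bank.

```bash
python3 - <<'E'
from h import *
P=np.load('w1.npz')['P']
V,U=np.mgrid[:400,:640]
box=lambda a,b,c,d:(U>a)&(U<b)&(V>c)&(V<d)
def rect(m,n):
    Q=P[m][:,:2].astype(np.float32); print(n,len(Q),np.nanmedian(P[m][:,2]),cv2.minAreaRect(Q),Q[:,1].min(),Q[:,1].max())
rect(box(335,400,80,140)&(P[...,2]>58)&(P[...,2]<75),'cap')
rect(box(330,385,250,285)&(P[...,2]>28)&(P[...,2]<40),'stop')
rect(box(330,390,145,175)&(P[...,2]>28)&(P[...,2]<40),'jaw')
rect(box(300,420,180,245)&(P[...,2]>7)&(P[...,2]<14),'floor')
for u in (346,357,370): print(P[140:272:1,u,1:].round(0)[::1][15:36].tolist(), P[250:272,u,1:].round(0).tolist())
print(P[360:370,360])
E
```

```text
cap 1524 64.81075075736183 ((512.22314453125, 180.21823120117188), (44.73148727416992, 44.4431037902832), 46.03219985961914) 157.73076 202.30489
stop 343 32.241682400294394 ((523.4968872070312, -25.46853256225586), (49.09942626953125, 12.92347240447998), 2.9130020141601562) -32.607132 -18.24187
jaw 613 31.4462920259852 ((515.7888793945312, 121.3790512084961), (49.92910385131836, 20.942630767822266), 3.0653767585754395) 110.09335 132.92023
floor 2212 10.733673587931179 ((551.5390014648438, 48.772544860839844), (109.58352661132812, 91.66246032714844), 3.2154483795166016) 0.39941302 93.453995
[[129.0, 32.0], [127.0, 32.0], [126.0, 32.0], [125.0, 33.0], [124.0, 32.0], [123.0, 33.0], [121.0, 32.0], [120.0, 31.0], [115.0, 11.0], [115.0, 18.0], [115.0, 24.0], [115.0, 31.0], [114.0, 29.0], [113.0, 31.0], [112.0, 31.0], [110.0, 31.0], [105.0, 11.0], [103.0, 10.0], [102.0, 11.0], [101.0, 10.0], [99.0, 11.0]] [[-9.0, 10.0], [-10.0, 10.0], [-12.0, 10.0], [-13.0, 10.0], [-15.0, 10.0], [-17.0, 10.0], [-18.0, 10.0], [-19.0, 11.0], [-21.0, 12.0], [-21.0, 14.0], [-20.0, 18.0], [-20.0, 20.0], [-21.0, 
[... 1147 characters left out ...]
.0, 11.0], [-13.0, 10.0], [-15.0, 9.0], [-16.0, 11.0], [-18.0, 10.0], [-18.0, 12.0], [-19.0, 14.0], [-19.0, 17.0], [-19.0, 19.0], [-19.0, 23.0], [-19.0, 26.0], [-19.0, 28.0], [-19.0, 31.0], [-20.0, 31.0], [-21.0, 33.0], [-23.0, 32.0], [-23.0, 34.0], [-25.0, 32.0], [-27.0, 33.0]]
[[479.07533524 113.29769387 307.96588032]
 [478.88037177 114.00328939 308.97121134]
 [478.61426188 115.04972084 310.2801046 ]
 [478.56610839 115.07442391 310.64200988]
 [478.6887201  114.29195616 310.26702714]
 [478.49447952 115.01174706 311.25586182]
 [478.49862019 114.79211599 311.38994266]
 [478.55644917 114.3162534  311.29421418]
 [478.42924989 114.72575107 311.98874109]
 [478.49145665 114.22900604 311.87426554]]
```

```bash
python3 -m inch '[0.008,-0.04,0,0,0,0,0, 0.008,-0.04,0,0,0,0,0, 0.008,-0.04,0,0,0,0,0, 0.008,-0.04,0,0,0,0,0, 0,0,0,0,0,0,0, 0,0,0,0,0,0,0]'
python3 - <<'E'
from h import *
im,d,c,T=cam('wrist'); save('w2',im); P=cloud(d,c,T)
s=r.sense();print(s['tool_pos'],s['tcp_rot'])
sel=(P[...,2]>8)&(P[...,2]<20)&(abs(P[...,0]-557)<60)&(abs(P[...,1]+238)<85)
n,l,st,ce=cv2.connectedComponentsWithStats(sel.astype(np.uint8)); 
for k in range(1,n):
  if st[k,4]>300:
    Q=P[l==k][:,:2].astype(np.float32); print(st[k],np.median(P[l==k][:,2]),cv2.minAreaRect(Q))
E
```

```text
time: 2.2
tool_pos: [500.7, -55.8, 231.1]
tcp_rot: [-180.0, -0.0, 93.2]
ft_force: [-0.3, 1.1, -0.1]
finger_gap: 85.0
[500.62017722 -55.08588721 231.10573138] [-1.79976111e+02 -4.50448922e-02  9.32699792e+01]
[ 331  257   46   72 2881] 16.546276799760562 ((556.5721435546875, -238.23080444335938), (60.08741760253906, 120.41773986816406), 1.5226473808288574)
```

View pics/w2.png

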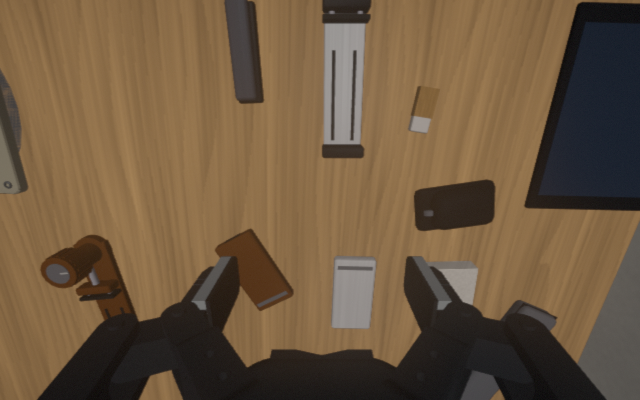

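The bank is at (355,292) in this view and clear all round. That puts it at (556.6, -238.2), yaw about 2°.

```bash
python3 -m inch '[0.014,-0.0455,-0.02,0,0,-1.2,0, 0.014,-0.0455,-0.02,0,0,0,0, 0.014,-0.0455,-0.03,0,0,0,0, 0.014,-0.0455,-0.03,0,0,0,0, 0,0,-0.04,0,0,0,0, 0,0,-0.04,0,0,0,0, 0,0,-0.02,0,0,0,0, 0,0,0,0,0,0,0, 0,0,0,0,0,0,0]' 40
```

```text
time: 3.15
tool_pos: [553.4, -223.9, 39.8]
tcp_rot: [-180.0, -0.0, 92.1]
ft_force: [0.7, -0.3, -0.1]
finger_gap: 85.3
```

```bash
python3 -m inch '[0.003,-0.014,0,0,0,0,0, 0,0,-0.015,0,0,0,0, 0,0,-0.012,0,0,0,0, 0,0,-0.008,0,0,0,0, 0,0,-0.004,0,0,0,0, 0,0,0,0,0,0,0, 0,0,0,0,0,0,0]'
```

```text
time: 3.85
tool_pos: [555.9, -239.4, 0.2]
tcp_rot: [-180.0, -0.0, 92.0]
ft_force: [0.3, -1.0, 0.3]
finger_gap: 85.5
```

```bash
python3 -m inch '[0,0,-0.003,0,0,0,0, 0,0,0,0,0,0,60, 0,0,0,0,0,0,90, 0,0,0,0,0,0,120, 0,0,0,0,0,0,120, 0,0,0,0,0,0,120]' 40
python3 - <<'E'
from h import *
im,d,c,T=cam('wrist'); save('w3',im); print(r.sense()['finger_gap'])
E
```

```text
time: 4.45
tool_pos: [556.2, -239.7, -2.2]
tcp_rot: [180.0, 0.0, 92.0]
ft_force: [-0.2, 0.6, 4.2]
finger_gap: 59.1
58.923257318113414
```

View pics/w3.png

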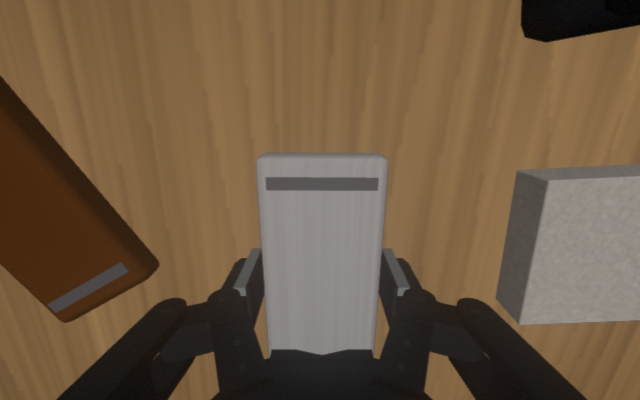

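The bank sits between the pads, with its near end edge at row 155. Lift it and measure it in hand.

```bash
python3 -m inch '[0,0,0,0,0,0,150, 0,0,0.01,0,0,0,150, 0,0,0.02,0,0,0,150, 0,0,0.03,0,0,0,150, 0,0,0.03,0,0,0,150, 0,0,0.02,0,0,0,150, 0,0,0,0,0,0,150, 0,0,0,0,0,0,150]' 50
cat >> h.py <<'E'
def inhand(name='x'):
    s=r.sense(); im,d,c,T=cam('wrist'); P=cloud(d,c,T)
    sel=np.zeros(d.shape,bool); sel[120:345,255:390]=1
    tz=s['tool_pos'][2]
    sel&=(P[...,2]>tz+5)&(P[...,2]<tz+35)&(im.min(-1)>60)
    Q=P[sel]; 
    m=Q[:,2]>np.median(Q[:,2])-4; Q=Q[m]
    A=np.c_[Q[:,:2]-s['tool_pos'][:2],np.ones(len(Q))]; pl=np.linalg.lstsq(A,Q[:,2],rcond=None)[0]
    Q2=Q[:,:2]-s['tool_pos'][:2]
    yw=np.radians(s['tcp_rot'][2]-90); ax=np.array([-np.sin(yw),np.cos(yw)])
    t=Q2@ax; u=Q2@np.array([ax[1],-ax[0]])
    mid=(t>25)&(t<50); 
    L=[];
    for a in np.arange(5,55,5):
        k=(t>a)&(t<a+5); 
        if k.sum()>50: L.append((a+2.5,u[k].min(),u[k].max()))
    L=np.array(L)
    print('tool',s['tool_pos'].round(1),'top z rel',pl[2].round(1),'slopes',pl[:2].round(3),'end',np.percentile(t,99.8).round(1)); print(L.round(1).tolist())
E
python3 -c "
from h import *
inhand()"
```

```text
time: 5.3
tool_pos: [555.7, -239.5, 106.9]
tcp_rot: [-180.0, 0.0, 92.0]
ft_force: [-0.2, 1.0, -2.0]
finger_gap: 58.7
tool [ 555.7 -239.5  106.9] top z rel 125.6 slopes [-0.    -0.003] end 60.5
[[7.5, -30.2, 28.6], [12.5, -33.7, 33.0], [17.5, -30.5, 29.2], [22.5, -30.5, 29.3], [27.5, -30.3, 29.2], [32.5, -30.4, 29.4], [37.5, -30.4, 29.3], [42.5, -30.1, 29.3], [47.5, -30.3, 29.3], [52.5, -30.3, 29.5]]
```

```bash
python3 -m inch '[-0.004,0.030,0,0,0,1.1,150, -0.005,0.035,0,0,0,0,150, -0.005,0.035,0,0,0,0,150, -0.005,0.035,0,0,0,0,150, -0.005,0.035,0,0,0,0,150, -0.005,0.035,0,0,0,0,150, -0.004,0.035,0,0,0,0,150, -0.003,0.030,0,0,0,0,150, 0,0.015,-0.01,0,0,0,150, 0,0,0,0,0,0,150]'
python3 -m inch '[0,0,-0.02,0,0,0,150, 0,0,-0.02,0,0,0,150, 0,0,0,0,0,0,150,0,0,0,0,0,0,150]'
python3 -c "
from h import *
s=r.sense();print(s['tool_pos'],s['tcp_rot'])
im,d,c,T=cam('wrist'); save('w4',im)"
```

```text
time: 6.35
tool_pos: [517.5, 47.1, 93.9]
tcp_rot: [-179.7, -0.0, 93.3]
ft_force: [-0.1, 0.3, -3.4]
finger_gap: 58.9
time: 6.75
tool_pos: [519.0, 44.5, 56.3]
tcp_rot: [-179.8, 0.0, 93.1]
ft_force: [0.1, 0.3, -1.2]
finger_gap: 58.6
[518.98252651  44.52877974  56.33635015] [-1.79848668e+02  9.07941776e-03  9.30597599e+01]
```

View pics/w4.png

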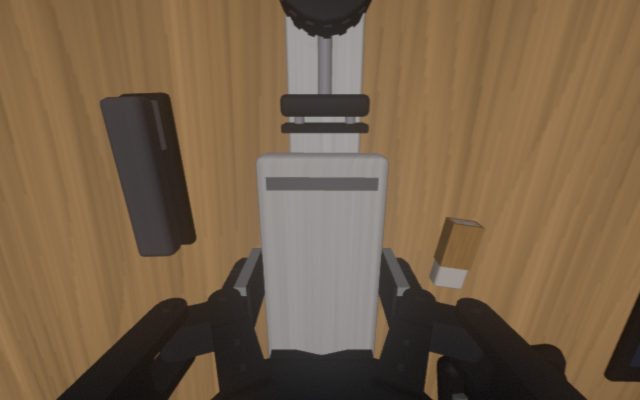

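The bank lines up with the floor plate and stops short of the jaw pad at row 128, so it can go down. The gap is about 5 mm at each end.

```bash
python3 -m inch '[0.001,0,-0.012,0,0,0,150, 0,0,-0.012,0,0,0,150, 0,0,-0.01,0,0,0,150, 0,0,-0.006,0,0,0,150, 0,0,-0.004,0,0,0,150, 0,0,0,0,0,0,150, 0,0,0,0,0,0,150]'
python3 -m inch '[0,0,-0.001,0,0,0,150, 0,0,-0.001,0,0,0,150, 0,0,-0.001,0,0,0,150, 0,0,0,0,0,0,150]'
```

```text
time: 7.5
tool_pos: [521.0, 45.5, 13.4]
tcp_rot: [180.0, 0.0, 93.1]
ft_force: [0.5, 0.3, -2.8]
finger_gap: 58.4
time: 7.9
tool_pos: [520.8, 45.5, 10.2]
tcp_rot: [-180.0, -0.0, 93.1]
ft_force: [-0.3, -0.3, -2.2]
finger_gap: 58.8
```

```bash
python3 -m inch '[0,0,-0.001,0,0,0,150, 0,0,-0.0005,0,0,0,150, 0,0,0,0,0,0,150]'
python3 -m inch '[0,0,-0.0005,0,0,0,150, 0,0,-0.0005,0,0,0,150, 0,0,0,0,0,0,150]'
```

```text
time: 8.2
tool_pos: [520.7, 45.5, 8.6]
tcp_rot: [-180.0, -0.0, 93.1]
ft_force: [-0.0, 0.1, -1.8]
finger_gap: 58.8
time: 8.5
tool_pos: [520.9, 45.5, 7.9]
tcp_rot: [180.0, 0.0, 93.1]
ft_force: [-0.7, -0.5, -0.8]
finger_gap: 58.6
```

```bash
python3 -m inch '[0,0,-0.0005,0,0,0,150, 0,0,0,0,0,0,150]'
python3 -m inch '[0,0,-0.0005,0,0,0,150, 0,0,0,0,0,0,150]'
```

```text
time: 8.7
tool_pos: [520.9, 45.5, 7.8]
tcp_rot: [-180.0, 0.0, 93.1]
ft_force: [-5.1, -0.2, 6.3]
finger_gap: 58.7
time: 8.9
tool_pos: [520.9, 45.5, 7.8]
tcp_rot: [-180.0, 0.0, 93.1]
ft_force: [-6.6, 0.6, 11.3]
finger_gap: 58.4
```

Contact with the floor shows at about 10 N. Open and retreat upwards.

```bash
python3 -m inch '[0,0,0,0,0,0,60, 0,0,0,0,0,0,30, 0,0,0,0,0,0,20, 0,0,0,0,0,0,20, 0,0,0,0,0,0,20, 0,0,0.01,0,0,0,20, 0,0,0.03,0,0,0,20, 0,0,0.04,0,0,0,20, 0,0,0.04,0,0,0,20]'
python3 -m inch '[0,0.03,0.04,0,0,0,20, 0,0.03,0.02,0,0,0,20, 0,0.03,0,0,0,0,20, 0,0.03,0,0,0,0,20, 0,0,0,0,0,0,20, 0,0,0,0,0,0,20]'
python3 - <<'E'
from h import *
s=r.sense();print(s['tool_pos'],s['tcp_rot'],s['joint_pos'],s['wrist_torque'])
im,d,c,T=cam('wrist'); save('w5',im); P=cloud(d,c,T)
V,U=np.mgrid[:400,:640]
def rect(n,z0,z1,y0,y1,x0=490,x1=550):
    m=(P[...,2]>z0)&(P[...,2]<z1)&(P[...,0]>x0)&(P[...,0]<x1)&(P[...,1]>y0)&(P[...,1]<y1)
    Q=P[m][:,:2].astype(np.float32); print(n,len(Q),np.median(P[m][:,2]),cv2.minAreaRect(Q)); 
rect('bank',22,30,-17,107,480,560); rect('cap',58,75,150,215); rect('stop',30,36,-40,-10); rect('jaw',29,36,105,140)
E
```

```text
time: 9.8
tool_pos: [520.2, 45.5, 128.3]
tcp_rot: [-179.9, -0.0, 93.1]
ft_force: [1.5, -0.2, 0.1]
finger_gap: 78.6
time: 10.4
tool_pos: [520.7, 165.9, 187.2]
tcp_rot: [180.0, 0.0, 93.2]
ft_force: [-0.9, -0.5, -0.8]
finger_gap: 78.6
[520.65483288 165.9022832  187.22951717] [1.79987220e+02 1.68028755e-02 9.32122239e+01] [ 1.23102465e+01  5.93679917e-01  9.71018835e+01 -1.87818514e-02
  8.22944750e+01  9.10053741e+00] [ 0.00776301 -0.01565065  0.00690603]
bank 4155 26.567893539210445 ((520.4908447265625, 46.51402282714844), (59.97615432739258, 119.70736694335938), 2.801189661026001)
cap 1682 64.81551962953623 ((512.824462890625, 180.6443634033203), (44.26591491699219, 44.595794677734375), 78.23418426513672)
stop 360 32.286201285839525 ((523.984619140625, -25.685726165771484), (48.99836349487305, 14.850321769714355), 1.97401762008667)
jaw 628 31.52679886379832 ((515.9276123046875, 122.07169342041016), (48.839019775390625, 20.96193504333496), 2.901836633682251)
```

View pics/w5.png

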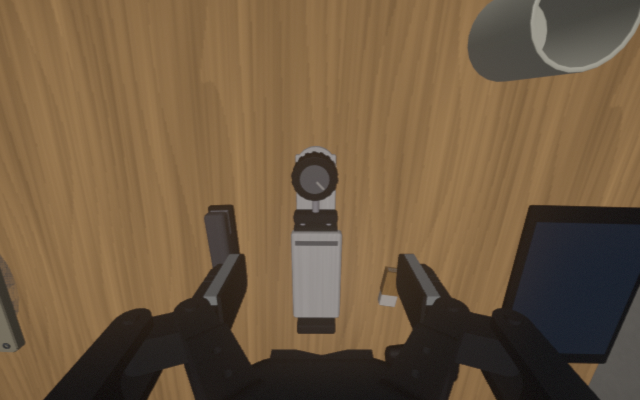

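The bank lies flat at (520.5, 46.5), about y 66 in the bay, with its top at 26.6 mm. The cap is at (315,177) in the picture, (512.8, 180.6) in the world. Next, wind the wrist anticlockwise above the cap.

```bash
python3 -m inch '[-0.004,0.007,0,0,0,8,0, -0.004,0.008,0,0,0,8,0, 0,0,0,0,0,8.2,0, 0,0,0,0,0,8.2,0, 0,0,0,0,0,8.2,0, 0,0,0,0,0,8.2,0, 0,0,0,0,0,8.2,0, 0,0,0,0,0,8.2,0, 0,0,0,0,0,8.2,0, 0,0,0,0,0,8.2,0]'
python3 -m inch '[0,0,-0.02,0,0,8.2,0, 0,0,-0.02,0,0,8.2,0, 0,0,-0.02,0,0,8.2,0, 0,0,-0.02,0,0,8.2,0, 0,0,-0.01,0,0,8.2,0, 0,0,0,0,0,8.2,0, 0,0,0,0,0,0,0, 0,0,0,0,0,0,0]' 60
python3 -c "
from h import *
s=r.sense();print(s['tool_pos'],s['tcp_rot'],s['joint_pos'],s['wrist_torque'])"
```

```text
time: 11.45
tool_pos: [512.9, 179.1, 186.8]
tcp_rot: [-180.0, -0.0, 175.0]
ft_force: [0.1, 0.4, 0.2]
finger_gap: 85.6
time: 12.25
tool_pos: [513.2, 179.7, 97.1]
tcp_rot: [-180.0, 0.0, -136.4]
ft_force: [0.6, -0.3, 0.8]
finger_gap: 85.5
[513.18601528 179.65729396  97.09227005] [-1.79980428e+02  1.34881580e-02 -1.36402051e+02] [ 1.38979170e+01  4.87876574e+00  1.02487523e+02 -1.08123896e-02
  7.26122984e+01 -1.19696801e+02] [0.03193437 0.03042073 0.02311988]
```

```bash
python3 -m inch '[0,0.001,-0.02,0,0,0,0, 0,0,-0.02,0,0,0,0, 0,0,-0.015,0,0,0,0, 0,0,-0.009,0,0,0,0, 0,0,-0.002,0,0,0,0, 0,0,0,0,0,0,0, 0,0,0,0,0,0,0]'
python3 -m inch '[0,0,0,0,0,0,80, 0,0,0,0,0,0,110, 0,0,0,0,0,0,130, 0,0,0,0,0,0,150, 0,0,0,0,0,0,180, 0,0,0,0,0,0,200, 0,0,0,0,0,0,200]' 40
python3 -c "
from h import *
s=r.sense();print(s['tool_pos'],s['tcp_rot'],s['joint_pos'],s['wrist_torque'])"
```

```text
time: 12.95
tool_pos: [513.6, 181.6, 31.6]
tcp_rot: [-180.0, 0.1, -136.1]
ft_force: [0.1, -0.1, 0.3]
finger_gap: 85.4
time: 13.65
tool_pos: [514.3, 180.6, 31.9]
tcp_rot: [-179.8, 0.1, -136.1]
ft_force: [1.8, -5.9, 4.0]
finger_gap: 43.1
[514.3211164  180.60635217  31.87406577] [-1.79840833e+02  7.09291485e-02 -1.36102930e+02] [ 1.40284953e+01  9.91032327e+00  1.04526793e+02 -1.12933817e-01
  6.54221509e+01 -1.19821630e+02] [-0.81389287 -0.33497611  0.04021297]
```

```bash
cat > t.py <<'E'
from h import *
s=r.sense();print('yaw',s['tcp_rot'][2].round(2),'q6',s['joint_pos'][5].round(1),'T',s['wrist_torque'].round(3),'F',s['ft_force'].round(1))
E
python3 -m inch '[0,0,0,0,0,-3,200, 0,0,0,0,0,-5,200, 0,0,0,0,0,-5,200, 0,0,0,0,0,-5,200]' 60; python3 t.py
python3 -m inch '[0,0,0,0,0,-5,200, 0,0,0,0,0,-5,200, 0,0,0,0,0,-5,200, 0,0,0,0,0,-5,200]' ; python3 t.py
python3 -m inch '[0,0,0,0,0,-5,200, 0,0,0,0,0,-5,200, 0,0,0,0,0,-5,200, 0,0,0,0,0,-5,200]' ; python3 t.py
```

```text
time: 14.05
tool_pos: [514.6, 180.3, 32.0]
tcp_rot: [-179.8, 0.1, -154.3]
ft_force: [4.0, -8.5, 4.0]
finger_gap: 42.5
yaw -154.29 q6 -101.6 T [-1.252 -0.484  0.238] F [ 4.  -8.5  4. ]
time: 14.45
tool_pos: [514.7, 179.9, 32.0]
tcp_rot: [-179.8, 0.2, -174.3]
ft_force: [3.7, -9.9, 4.0]
finger_gap: 42.8
yaw -174.29 q6 -81.6 T [-1.674 -0.603  0.243] F [ 3.7 -9.9  4. ]
time: 14.85
tool_pos: [514.7, 179.3, 32.0]
tcp_rot: [-179.9, 0.2, 165.7]
ft_force: [3.8, -12.5, 5.4]
finger_gap: 42.3
yaw 165.7 q6 -61.6 T [-2.002 -0.436  0.232] F [  3.8 -12.5   5.4]
```

```bash
for i in 1 2; do :; done
python3 -m inch '[0,0,0,0,0,-5,200, 0,0,0,0,0,-5,200, 0,0,0,0,0,-5,200, 0,0,0,0,0,-5,200]' ; python3 t.py
python3 -m inch '[0,0,0,0,0,-5,200, 0,0,0,0,0,-5,200]' ; python3 t.py
python3 -m inch '[0,0,0,0,0,-5,200, 0,0,0,0,0,-5,200]' ; python3 t.py
```

```text
time: 15.25
tool_pos: [514.4, 178.9, 31.9]
tcp_rot: [-179.9, 0.2, 145.7]
ft_force: [2.1, -14.5, 6.4]
finger_gap: 42.8
yaw 145.7 q6 -41.6 T [-2.346 -0.226  0.216] F [  2.1 -14.5   6.4]
time: 15.45
tool_pos: [514.3, 178.7, 31.9]
tcp_rot: [-179.9, 0.3, 135.7]
ft_force: [1.5, -15.6, 7.2]
finger_gap: 43.0
yaw 135.7 q6 -31.6 T [-2.426 -0.091  0.217] F [  1.5 -15.6   7.2]
time: 15.65
tool_pos: [514.1, 178.6, 31.9]
tcp_rot: [-179.9, 0.3, 125.7]
ft_force: [-0.8, -16.0, 8.8]
finger_gap: 42.1
yaw 125.7 q6 -21.6 T [-2.594  0.133  0.25 ] F [ -0.8 -16.    8.8]
```

```bash
python3 -m inch '[0,-0.001,0,0,0,-2,200, 0,-0.0015,0,0,0,-4,200]' ; python3 t.py
python3 -m inch '[0,0,0,0,0,-4,200, 0,0,0,0,0,-4,200]' |grep -v pos; python3 t.py
python3 -m inch '[0,0,0,0,0,-4,200, 0,0,0,0,0,-4,200]' |grep -v pos; python3 t.py
python3 -m inch '[0,0,0,0,0,-4,200, 0,0,0,0,0,-4,200]' |grep -v pos; python3 t.py
```

```text
time: 15.85
tool_pos: [514.0, 178.2, 32.0]
tcp_rot: [179.9, 0.1, 119.8]
ft_force: [-0.5, 0.5, 5.9]
finger_gap: 42.7
yaw 119.8 q6 -16.0 T [0.054 0.108 0.233] F [-0.5  0.5  5.9]
time: 16.05
tcp_rot: [179.9, 0.1, 111.8]
ft_force: [-1.2, -5.7, 7.6]
finger_gap: 42.5
yaw 111.75 q6 -7.9 T [-0.855  0.227  0.262] F [-1.2 -5.7  7.6]
time: 16.25
tcp_rot: [179.9, 0.1, 103.8]
ft_force: [-0.8, -5.3, 8.8]
finger_gap: 42.5
yaw 103.76 q6 0.1 T [-0.869  0.386  0.182] F [-0.8 -5.3  8.8]
time: 16.45
tcp_rot: [180.0, 0.1, 95.8]
ft_force: [-2.8, -5.9, 9.1]
finger_gap: 42.5
yaw 95.76 q6 8.1 T [-0.881  0.586  0.299] F [-2.8 -5.9  9.1]
```

```bash
python3 -m inch '[0,0,0,0,0,-4,200]' |grep gap; python3 t.py
python3 -m inch '[0,0,0,0,0,-4,200]'  |grep gap; python3 t.py
python3 -m inch '[0,0,0,0,0,-4,200]'  |grep gap; python3 t.py
```

```text
finger_gap: 42.9
yaw 91.76 q6 12.1 T [-0.971  0.622  0.279] F [-4.1 -5.5  9.9]
finger_gap: 42.5
yaw 87.76 q6 16.1 T [-0.876  0.764  0.226] F [-4.1 -5.5 10.1]
finger_gap: 42.8
yaw 83.76 q6 20.1 T [-0.849  0.817  0.296] F [-3.8 -6.3 10.2]
```

```bash
python3 -m inch '[0,0,0,0,0,-4,200]' |grep gap; python3 t.py
python3 -m inch '[0,0,0,0,0,-4,200]'  |grep gap; python3 t.py
```

```text
finger_gap: 42.6
yaw 79.77 q6 24.1 T [-0.883  0.873  0.334] F [-5.6 -5.1 11. ]
finger_gap: 42.9
yaw 75.77 q6 28.1 T [-0.876  0.983  0.296] F [-5.9 -4.4 11.5]
```

```bash
python3 -m inch '[0,0,0,0,0,-4,200]' |grep gap; python3 t.py
python3 -m inch '[0,0,0,0,0,-4,200]'  |grep gap; python3 t.py
python3 -m inch '[0,0,0,0,0,-4,200]'  |grep gap; python3 t.py
```

```text
finger_gap: 42.5
yaw 71.77 q6 32.1 T [-0.833  0.986  0.314] F [-6.  -5.2 11.2]
finger_gap: 42.6
yaw 67.77 q6 36.1 T [-0.762  1.095  0.366] F [-6.9 -5.3 12.3]
finger_gap: 42.8
yaw 63.77 q6 40.1 T [-0.816  1.09   0.348] F [-7.3 -5.6 11.6]
```

```bash
python3 -m inch '[0,0,0,0,0,-4,200]' |grep gap; python3 t.py
python3 -m inch '[0,0,0,0,0,-4,200]'  |grep gap; python3 t.py
python3 -m inch '[0,0,0,0,0,-4,200]'  |grep gap; python3 t.py
```

```text
finger_gap: 42.6
yaw 59.78 q6 44.1 T [-0.704  1.159  0.385] F [-7.3 -4.8 11.8]
finger_gap: 42.6
yaw 55.78 q6 48.1 T [-0.67   1.293  0.328] F [-8.5 -4.9 12.8]
finger_gap: 42.8
yaw 51.78 q6 52.1 T [-0.671  1.327  0.344] F [-7.  -4.4 13.8]
```

```bash
for i in 1 2 3 ; do :; done; python3 -m inch '[0,0,0,0,0,-2,200]' |grep xx; python3 t.py
python3 -m inch '[0,0,0,0,0,-2,200]'  |grep xx; python3 t.py
python3 -m inch '[0,0,0,0,0,-2,200]'  |grep xx; python3 t.py
python3 -m inch '[0,0,0,0,0,-2,200]'  |grep xx; python3 t.py
```

```text
yaw 49.79 q6 54.1 T [-0.657  1.337  0.375] F [-8.  -4.3 13.7]
yaw 47.86 q6 56.0 T [-0.634  1.381  0.37 ] F [-8.9 -3.1 12.8]
yaw 45.87 q6 58.0 T [-0.546  1.394  0.397] F [-8.7 -3.9 14.6]
yaw 43.87 q6 60.0 T [-0.551  1.445  0.388] F [-8.6 -4.  13.6]
```

```bash
python3 -m inch '[0,0,0,0,0,-2,200]' |grep xx; python3 t.py
python3 -m inch '[0,0,0,0,0,-2,200]'  |grep xx; python3 t.py
python3 -m inch '[0,0,0,0,0,-2,200]'  |grep xx; python3 t.py
python3 -m inch '[0,0,0,0,0,-2,200]'  |grep xx; python3 t.py
```

```text
yaw 41.87 q6 62.0 T [-0.536  1.439  0.446] F [-8.7 -3.4 13.3]
yaw 39.87 q6 64.0 T [-0.555  1.455  0.477] F [-9.  -4.9 14.4]
yaw 37.87 q6 66.0 T [-0.495  1.512  0.339] F [-9.  -3.9 13.5]
yaw 35.86 q6 68.0 T [-0.475  1.468  0.281] F [-9.2 -2.9 14.2]
```

```bash
python3 -m inch '[0,0,0,0,0,-2,200]' |grep xx; python3 t.py
python3 -m inch '[0,0,0,0,0,-2,200]'  |grep xx; python3 t.py
python3 -m inch '[0,0,0,0,0,0,200]'  |grep xx; python3 t.py
```

```text
yaw 33.86 q6 70.0 T [-0.417  1.531  0.202] F [-9.1 -3.  12.7]
yaw 31.85 q6 72.0 T [-0.418  1.573  0.153] F [-9.6 -2.6 14.3]
yaw 31.86 q6 72.0 T [-0.419  1.53   0.144] F [-9.1 -2.8 13.3]
```

The torque peaked at 0.48 N m and fell to 0.15, so that was the click. I'll ease a few degrees further towards the detent, then let go.

```bash
python3 -m inch '[0,0,0,0,0,-2,200, 0,0,0,0,0,-2,200]' |grep xx; python3 t.py
python3 -m inch '[0,0,0,0,0,0,120, 0,0,0,0,0,0,80, 0,0,0,0,0,0,40, 0,0,0,0,0,0,0, 0,0,0,0,0,0,0, 0,0,0,0,0,0,0, 0,0,0.02,0,0,0,0, 0,0,0.04,0,0,0,0, 0,0,0.04,0,0,0,0, 0,0,0.04,0,0,0,0]'
python3 -m inch '[0,0,0.04,0,0,0,0, 0,0,0.03,0,0,7,0, 0,0,0,0,0,8,0, 0,0,0,0,0,8,0, 0,0,0,0,0,8,0, 0,0,0,0,0,8,0, 0,0,0,0,0,8,0, 0,0,0,0,0,8,0, 0,0,0,0,0,8,0, 0,0,0,0,0,0,0]'
python3 - <<'E'
from h import *
s=r.sense();print(s['tool_pos'],s['tcp_rot'])
im,d,c,T=cam('wrist'); save('w6',im); P=cloud(d,c,T)
def rect(n,z0,z1,y0,y1,x0=490,x1=550):
    m=(P[...,2]>z0)&(P[...,2]<z1)&(P[...,0]>x0)&(P[...,0]<x1)&(P[...,1]>y0)&(P[...,1]<y1)
    Q=P[m][:,:2].astype(np.float32); print(n,len(Q),np.median(P[m][:,2]),cv2.minAreaRect(Q),Q[:,1].min(),Q[:,1].max()); 
rect('bank',22,29,-25,107,480,560); rect('cap',58,75,150,215); rect('stop',30,36,-40,-10); rect('jaw',29,36,80,140)
E
```

```text
yaw 27.85 q6 76.0 T [-0.414  1.584  0.122] F [-9.8 -2.5 13.5]
time: 19.85
tool_pos: [512.5, 178.9, 172.0]
tcp_rot: [-180.0, 0.0, 27.9]
ft_force: [1.0, 0.4, 0.2]
finger_gap: 85.3
time: 20.85
tool_pos: [512.8, 179.0, 240.7]
tcp_rot: [-180.0, 0.0, 91.0]
ft_force: [-0.8, -0.2, -0.9]
finger_gap: 85.3
[512.79693172 178.95956292 240.6519078 ] [-1.79992149e+02  1.01845448e-03  9.10470116e+01]
bank 3089 26.613245976239057 ((520.9463500976562, 40.884544372558594), (60.04532241821289, 127.65880584716797), 3.560321807861328) -24.435791 106.0396
cap 1161 64.86385237063257 ((512.854248046875, 180.93551635742188), (43.53722381591797, 43.7777099609375), 89.93168640136719) 159.17061 202.70737
stop 271 32.25860383469052 ((523.4725341796875, -25.847064971923828), (48.721893310546875, 14.707716941833496), 0.5607154369354248) -33.19385 -18.286615
jaw 445 31.534080114984306 ((516.3040161132812, 108.53240966796875), (49.13493347167969, 17.529457092285156), 2.827688694000244) 99.26846 117.56083
```

View pics/w6.png

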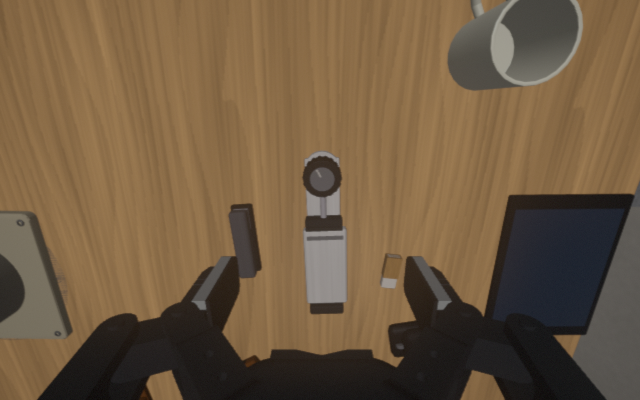

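The jaw is against the bank and its pad is compressed about 3.5 mm (17.5 against 21 mm), which is about 28 N. To confirm the click I'll compare the cap's index mark before and after with how far the jaw travelled.

```bash
python3 - <<'E'
import cv2,numpy as np
a=cv2.imread('pics/w5.png'); b=cv2.imread('pics/w6.png')
f=lambda i,u,v:cv2.resize(i[v-40:v+70,u-32:u+32],None,fx=5.4,fy=5.4,interpolation=cv2.INTER_CUBIC)
cv2.imwrite('pics/cmp.png',np.hstack([f(a,315,185),f(b,322,185)]))
E
```

View pics/cmp.png

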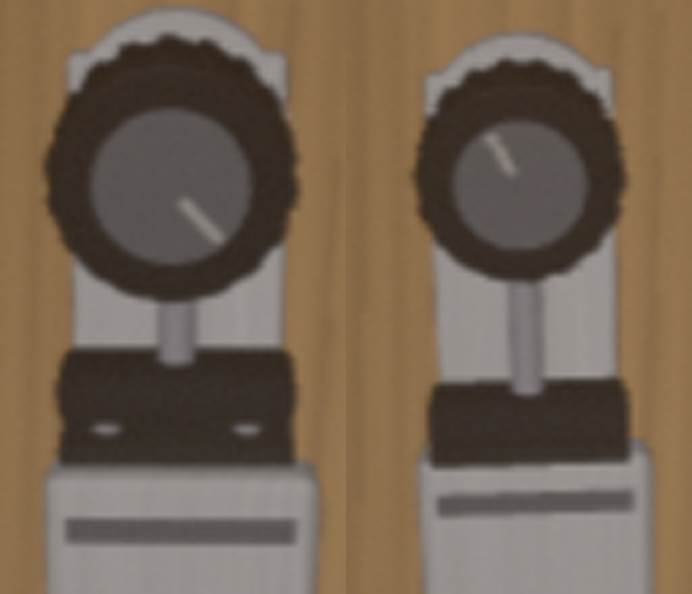

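The mark turned about 196° clockwise, equal to the wrist's turn, so the cap did not jump to its detent on release. The jaw moved about 14.6–15.2 mm, which puts the slip near 0.4–0.6 rad. That is past the crest but close to the 0.45 limit. I'll regrip and turn about 13° more, watching torque. That is still far from the second crest at 1.18.

```bash
python3 -m inch '[0,0.001,-0.04,0,0,0,0, 0,0,-0.04,0,0,0,0, 0,0,-0.04,0,0,0,0, 0,0,-0.04,0,0,0,0, 0,0,-0.03,0,0,0,0, 0,0,-0.012,0,0,0,0, 0,0,-0.005,0,0,0,0, 0,0,0,0,0,0,0, 0,0,0,0,0,0,0]'; python3 t.py
```

```text
time: 21.8
tool_pos: [514.4, 180.4, 35.8]
tcp_rot: [179.8, -0.0, 90.9]
ft_force: [0.7, -0.5, -0.7]
finger_gap: 85.2
yaw 90.87 q6 13.1 T [ 0.008 -0.025 -0.04 ] F [ 0.7 -0.5 -0.7]
```

```bash
python3 -m inch '[-0.001,0,-0.004,0,0,0,80, 0,0,0,0,0,0,110, 0,0,0,0,0,0,130, 0,0,0,0,0,0,150, 0,0,0,0,0,0,180, 0,0,0,0,0,0,200, 0,0,0,0,0,0,200]' 50; python3 t.py
python3 -m inch '[0,0,0,0,0,-2,200, 0,0,0,0,0,-2,200]' |grep xx; python3 t.py
python3 -m inch '[0,0,0,0,0,-2,200]' |grep xx; python3 t.py
python3 -m inch '[0,0,0,0,0,-2,200]' |grep xx; python3 t.py
```

```text
time: 22.5
tool_pos: [513.2, 180.1, 30.8]
tcp_rot: [179.8, -0.0, 90.9]
ft_force: [5.0, -0.7, 5.4]
finger_gap: 42.7
yaw 90.9 q6 13.0 T [-0.155 -0.739 -0.   ] F [ 5.  -0.7  5.4]
yaw 86.84 q6 17.1 T [-0.171 -0.756  0.033] F [ 4.9 -0.6  6.4]
yaw 84.83 q6 19.1 T [-0.17  -0.827  0.016] F [ 5.3 -2.   4.9]
yaw 82.83 q6 21.1 T [-0.14  -0.758  0.016] F [ 4.9 -0.8  5.4]
```

```bash
python3 -m inch '[0,0,0,0,0,-2,200]' |grep xx; python3 t.py
python3 -m inch '[0,0,0,0,0,-2,200]' |grep xx; python3 t.py
python3 -m inch '[0,0,0,0,0,0,120, 0,0,0,0,0,0,80, 0,0,0,0,0,0,40, 0,0,0,0,0,0,0, 0,0,0,0,0,0,0, 0,0,0,0,0,0,0, 0,0,0.02,0,0,0,0, 0,0,0.04,0,0,0,0, 0,0,0.04,0,0,0,0, 0,0,0.04,0,0,0,0]'
python3 -m inch '[0,0,0.04,0,0,4,0, 0,0,0.03,0,0,4,0, 0,0,0,0,0,0,0, 0,0,0,0,0,0,0]'
python3 - <<'E'
from h import *
im,d,c,T=cam('wrist'); save('w7',im); P=cloud(d,c,T)
def rect(n,z0,z1,y0,y1,x0=490,x1=550):
    m=(P[...,2]>z0)&(P[...,2]<z1)&(P[...,0]>x0)&(P[...,0]<x1)&(P[...,1]>y0)&(P[...,1]<y1)
    Q=P[m][:,:2].astype(np.float32); print(n,len(Q),np.median(P[m][:,2]),cv2.minAreaRect(Q)); 
rect('bank',24,28.5,-17,98,480,560); rect('stop',30,36,-40,-10); rect('jaw',29,36,80,140)
def f(i,u,v): return cv2.resize(i[v-40:v+150,u-60:u+60],None,fx=3,fy=3,interpolation=cv2.INTER_CUBIC)
save('cmp2',f(im,322,185))
E
```

```text
yaw 80.82 q6 23.1 T [-0.164 -0.758  0.002] F [ 6.1 -1.2  4.6]
yaw 78.82 q6 25.1 T [-0.157 -0.829 -0.027] F [ 4.8 -1.3  5.2]
time: 24.1
tool_pos: [511.3, 179.9, 171.0]
tcp_rot: [-180.0, 0.0, 78.9]
ft_force: [0.9, 0.5, -0.4]
finger_gap: 85.3
time: 24.5
tool_pos: [512.3, 180.1, 240.5]
tcp_rot: [179.9, -0.0, 86.9]
ft_force: [-0.0, -0.2, -0.9]
finger_gap: 85.3
bank 2913 26.56523029574214 ((521.2239990234375, 40.561180114746094), (59.197349548339844, 117.40886688232422), 3.1394095420837402)
stop 263 32.26017772209792 ((524.2036743164062, -25.77357292175293), (48.89686965942383, 14.50967788696289), 2.7744884490966797)
jaw 440 31.562094708592838 ((516.5264282226562, 108.77462768554688), (49.4649543762207, 17.530656814575195), 2.8124730587005615)
```

View pics/cmp2.png

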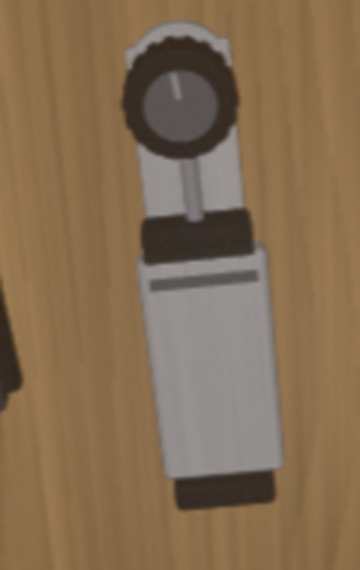

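The extra turn met almost no torque and the jaw did not move (108.5 to 108.8 mm), so all of it was ratchet slip into the detent. The bank is against the stop, flat and let go, so I'm handing in.

```bash
python3 -c "
from bench import r
print(r.hand_in(), r.sense()['time'])"
```

```text
the job is handed in; nothing more can be done
the job is handed in; nothing more can be done
```

The power bank is in the clamp dock against the stop, let go, and the cap was turned clockwise to one click. I handed the job in after about 25 s of the 72 s; no verdict is reported.

**Placing:** I set the bank down with about 10 N of contact force and let go. It lay flat at about y 66 mm in the bay, its top at 26.6 mm.

**Clicking:** I turned the cap about 196°. The torque rose to 0.48 N m and then fell to 0.12.

**One check disagreed:** after I let go of the cap, its mark and the jaw travel put the slip at only about 0.4–0.6 rad, too close to the 0.45 limit. I gripped it again and turned 12° more. That met almost no torque and did not move the jaw, so I put the slip near the 0.785 rad detent, though I could not read it directly.

**Final checks:**
- **Bank:** it lies flat, with its centre about 60 mm from the stop and its yaw within about 1° of the dock's axis.
- **Jaw:** the pad is compressed about 3.5 mm, roughly 28 N by its spring rate.
- **Robot and bystanders:** the gripper is open and clear. None of the moves came near the bystanders, and those in view looked unmoved, but I did not measure their final positions.

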